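# Rebuild the hub of a rotating plant stand

### The arm

A 6-joint arm with a two-finger parallel gripper is mounted at the origin on the work surface. World frame = base frame: x ahead of the robot, y to its left, z up, the work surface at z = 0. Lengths are in mm, angles in rad, forces in N, time in s.
With the tool pointing down it reaches from about 350 to 925 mm from the base axis. Payload 6.4 kg.
Tool frame: the origin (TCP) lies on the centre line of the jaws, within the pads' length; the fingertips stand r.nose_length ahead of it and the grasp point (between the pads) lies 8 mm behind it (r.nose_length is the distance from the TCP to the fingertips, in mm); z points along the fingers, y is the line along which they close (so a half turn about z gives the same grasp; the last joint's range is limited). The gripper opens to 85 mm and grips with 20 to 120 N. Pads are 22 mm wide; open, the fingers measure 114 mm over their backs; the gripper's body (76 mm by 85 mm) begins 54 mm behind the grasp point. The pads swing forward as they close: fully open they stand 13 mm farther back than shut.
Start: joints at [1.151, 0.245, 1.558, -0, 1.339, -0.174], TCP at [158.162, 630.475, 242.29] pointing down, gripper open.
Joint ranges: [-3.13, 3.13], [-1.02, 2.26], [0.13, 2.54], [-0.95, 4.09], [0.21, 2.88], [-2.74, 2.74]. Speed limits (rad/s): [2.57, 2.57, 3.14, 3.14, 3.14, 3.14].

### API

Orientations are given as [roll, pitch, yaw] about the fixed x, y, z axes, in that order (R = Rz(yaw) Ry(pitch) Rx(roll)).
In Python, from workcell import r, get_image gives the robot as it stands. The module is installed in compiled form; this text tells all that it offers.
- The arm moves only by the shell command python3 -m handwheel 'ROWS'. ROWS is JSON, a list of rows, each an object of numbers: "x", "y", "z": the shift along the tool's x, y, z in units of 50 mm (1.0 is 50 mm); "turn": the turn about the tool's z in rad; "jaw": the closure, from -1 (fully open) to 1 (shut). In form: [{"x": .., "y": .., "z": .., "turn": .., "jaw": ..}, ...]. A call has 1 to 8 rows; each row shifts and turns the commanded pose from where the row before left it, along the tool's axes as they then stand; what a row does not reach is not made up. A row lasts 1/8 s, in which the tool goes at most 62.5 mm and 10.7 degrees, less where a joint would pass 70% of its speed; a pose out of reach is approached as far as the arm can. A call is refused whole if a number of a shift passes 1 or a number of a turn 0.188, either way. A call with a gripper value outside its range is refused whole. The fingers move at their own pace and stop on an object; the grip force is fixed at half the most. Time passes only in rows, so rows that do not move let the fingers close. It gives the time, the measured TCP pose, the force, the opening and the grip force at its end, in the units of the state.
- r.get_state(): the state, without advancing time (a new reading comes with each control period).
- get_image(name): name is "side" or "top" or "wrist"; returns a dict with "frame" (384x512x3 uint8, red, green, blue), "depth" (384x512 float32, mm along the optical axis (not along the pixel's ray), 0 where there is no reading), "fov_y" (degrees; the focal length in pixels is half the picture's height over the tangent of half this angle, whatever the lens; pixels are square), "cx", "cy" (the principal point, pixels), "camera_from_world" (4x4, takes a point from world to camera coordinates). Camera axes: x right, y up, looking along -z (the intrinsics and any distortion apply to the point x, -y, -z); pixel columns grow to the right and rows downward; lengths in mm; the calibration is good to about 2 mm. A picture is of the moment at which its call begins.
- r.finish_job(): hands the job in; it is judged then, once.
The state is a dict: "clock": time; "joint_positions": joint angles; "qvel": joint speeds; "effort": joint torques, N m; "tcp_pos": TCP position; "orientation": TCP orientation; "force": force on the tool from outside, world axes, zero at the start; "wrist_torque": the same for the moment, N m; "finger_gap": opening from 0.0 (shut) to 1.0 (fully open); "gripper_force": force on a finger pad.
Only numpy, scipy, OpenCV 4.12 (cv2) and the standard library are available. Lean on these libraries where they do the work, as an engineer would, in place of code of your own. Each camera call takes 0.05 s, during which the arm holds its last target. There are 200 camera calls.

### The job

Put the plant stand's hub back together: the ball bearing goes onto the upright spindle first, then the brass spacer sleeve, then the square-holed washer, each lowered all the way down before the next one goes on; turn the washer by feel until it drops over the spindle's square end and press it home until both spring catches snap out above it. Press gently, never with more than about 35 newtons, because the hub sits in a glazed ceramic plate; let go when you are done and leave the tools, pots, bucket and the black hose gasket where they are.

Things in the scene. Friction and masses are not known exactly. Their poses are not given: they have to be found in the camera images.
- stand: Rotating plant stand, fixed to the bench; place and yaw vary. Dark steel foot, blue glazed plate 230 mm in diameter (rim top 32 mm above the bench) that turns freely, aluminium hub 32 mm in diameter, upright bright steel spindle. Origin on the bench on the spindle's axis, z up. Its yaw says nothing about the spindle's square end.
- seat (a point): Point on the spindle's axis at the hub's top face, 42 mm above the bench; the bearing rests on this face. z points up. Finished stack: bearing 0 to 12 mm, spacer 12 to 32 mm, washer 32 to 37 mm above this point. The spindle is round, 17 mm in diameter, to 31 mm above the seat, and square from there up.
- spindle_tip (a point): Centre of the spindle's top end, 59.5 mm above the seat, 101.5 mm above the bench. The upper part is a square of 12 mm side (17 mm over corners); over its last 2.5 mm it tapers to a flat round end 10.4 mm across. The spindle is screwed in, so its square may face any way: the angle is not measured and must be felt (or seen). It stays put.
- catch_a (a joint): One of two brass spring catches in opposite faces of the square: 0 m = sprung right out, 0.0048 m = fully in. Underside flat, 38.5 mm above the seat (1.5 mm above the seated washer); outside slopes from 20.4 mm across both (40 mm above the seat) to flush (50 mm above). Bearing and spacer push it in 1 mm in passing, the washer 3.6 mm.
- catch_b (a joint): The opposite catch, same values. Every part must be pushed down past the catches, which yield to a downward push of about 2 to 4 N for bearing and spacer and 6 to 12 N for the washer, and spring out again behind it. Below them parts slide freely.
- bearing_mid (a point): Centre of the loose ball bearing: steel ring with black seals, 40 mm outside diameter, 18.5 mm bore, 12 mm high, about 70 g; lies flat on the bench. Origin half-way up, z along its axis.
- spacer_mid (a point): Centre of the loose brass spacer sleeve: 26 mm outside diameter, 18.5 mm bore, 20 mm high, about 50 g; stands on end on the bench. Origin half-way up, z along its axis.
- washer_mid (a point): Centre of the loose flat washer: pale metal, round outside, 42 mm in diameter, 5 mm thick, about 40 g, with a square through hole of 13.4 mm side whose sides run along its x and y axes; lies flat on the bench. It drops over the spindle's square only within about 0.12 rad (every quarter turn). Origin half-way up, z along its axis.
- gasket: Black rubber hose gasket, 28 mm outside, 10 mm bore, 5 mm thick, lying among the parts: not wanted, leave it. Origin at the centre of its underside.
- shear: Stainless pruning shear lying flat, about 205 mm long, 16 mm high, spring between the grips: leave it. Origin on the bench, near its middle; blades to its +x.
- nozzle: White plastic hose spray nozzle lying on its side, about 150 by 125 mm, 41 mm high: leave it. Origin on the bench under the barrel.
- bucket: Small aluminium bucket, 138 mm across the rim, 122 mm high: leave it. Origin at the centre of its underside.
- crate: Low pine crate, 360 x 270 x 100 mm, fixed. Origin at the centre of its underside.
- pot_a: Blue glazed pot in the crate, 94 mm across, 92 mm high: leave it. Origin at the centre of its underside.
- pot_b: The other blue glazed pot in the crate, same size: leave it.
- scoop: Orange plastic scoop in the crate, 220 mm long: leave it. Origin under the joint of blade and handle.
Mind the look-alikes: they are no part of the job. Of the things shaped like the part that bears washer_mid, the bare steel one is meant.

How it is judged:
By the outcome, as a careful person would: the job done as asked, in the order asked, and still so for the second after the job is handed in, with the robot touching nothing.
It also fails if it takes over 72 s, if anything falls off the work surface, if the arm or the gripper's body presses on something with over 40 N, if the wrist force passes 120 N, or if a joint passes its speed limit or range.

## Working session

There is one attempt and no reset: what is moved stays moved. The work goes in short steps, Python scripts to look and compute and a shell command to move; the robot and the scene stay as the last step left them, time stands still between calls to the robot, and variables do not carry over. Pictures are saved under pics/ and viewed, at most 10 in all, crops included, and the job is handed in when it is done.

```bash
mkdir -p pics
cat > h.py <<'E'
import numpy as np, cv2
from workcell import r, get_image
def ray(im,u,v,z):
    """pixel -> world point on plane z (no distortion model)"""
    M=np.array(im["camera_from_world"]);f=im["frame"].shape[0]/2/np.tan(np.radians(im["fov_y"])/2)
    d=np.array([(u-im["cx"])/f,-(v-im["cy"])/f,-1.]);R=M[:3,:3];o=-R.T@M[:3,3];d=R.T@d
    return o+d*(z-o[2])/d[2]
def save(im,n,crop=None,s=1):
    a=im["frame"][...,::-1]
    if crop: a=a[crop[1]:crop[3],crop[0]:crop[2]]
    cv2.imwrite(f"pics/{n}.png",cv2.resize(a,None,fx=s,fy=s,interpolation=cv2.INTER_CUBIC))
E
python3 - <<'E'
from h import *
print(r.get_state(), r.nose_length)
for n in("top","side","wrist"):
    im=get_image(n); print(n,{k:v for k,v in im.items() if k not in("frame","depth")}); save(im,n+"0",s=1.5)
    np.savez(f"{n}0.npz",**im)
a=[cv2.imread(f"pics/{n}0.png") for n in("top","side")]
E
```

```text
{'clock': 0.0, 'joint_positions': array([ 1.15091273e+00,  2.45837857e-01,  1.55902948e+00,  7.29136094e-06,
        1.33868028e+00, -1.74073424e-01]), 'qvel': array([ 0.00094995, -0.00121798,  0.00087573,  0.00044477, -0.00142315,
        0.00032407]), 'effort': array([ 5.31103087e-04, -4.29511249e+01, -3.26127684e+01, -1.27252379e-04,
        5.27743789e-03, -3.51724179e-05]), 'tcp_pos': array([157.92524857, 629.96784822, 241.1567698 ]), 'orientation': array([-3.13966846e+00, -3.45576324e-04,  2.89578046e+00]), 'force': array([-0.42929675, -0.78660501, -0.27805731]), 'wrist_torque': array([-0.07441283, -0.03927585, -0.00868272]), 'gripper_force': 0.0, 'finger_gap': 1.001896379868374} 11.0
top {'fov_y': 53.90651857573093, 'cx': 254.19458610209935, 'cy': 194.98558836748106, 'camera_from_world': array([[ 1.02625627e-02, -9.99917658e-01,  7.70434679e-03,
         2.32013696e+01],
       [ 9.96575646e-01,  1.08598379e-02,  8.19697896e-02,
        -6.00636774e+02],
       [-8.20467080e-02,  6.83674427e-03,  9.96605035e-01,
        -1.31289159e+03],
       [ 0.00000000e+00,  0.00000000e+0
[... 244 characters left out ...]
  [ 4.65417135e-02,  6.09393847e-01,  7.91500479e-01,
        -1.10200102e+02],
       [-7.87620096e-02, -7.87653548e-01,  6.11063364e-01,
        -1.19494804e+03],
       [ 0.00000000e+00,  0.00000000e+00,  0.00000000e+00,
         1.00000000e+00]])}
wrist {'fov_y': 65.09327667540643, 'cx': 255.6398146655123, 'cy': 189.37681922573117, 'camera_from_world': array([[ 2.43682165e-01,  9.69854451e-01, -1.16066071e-03,
        -6.49576351e+02],
       [-9.32389179e-01,  2.33939025e-01, -2.75541197e-01,
         3.50635938e+01],
       [-2.66963332e-01,  6.82266629e-02,  9.61288563e-01,
        -3.78267930e+02],
       [ 0.00000000e+00,  0.00000000e+00,  0.00000000e+00,
         1.00000000e+00]])}
```

View pics/top0.png

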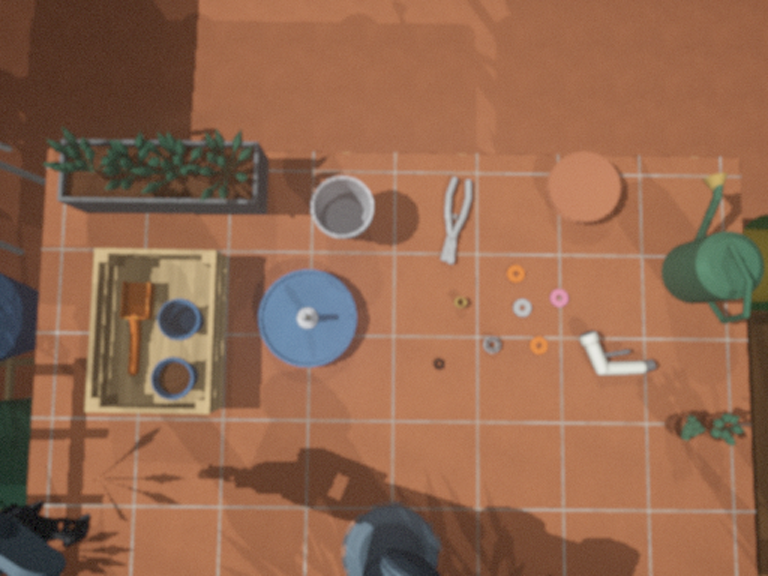

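View pics/side0.png

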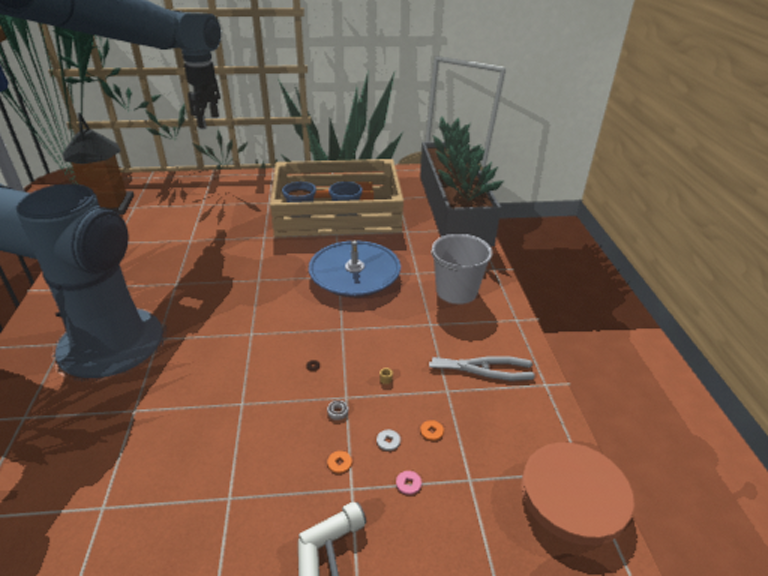

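Top view (×1.5 pixels): bearing (491,345), spacer (461,301), bare washer (522,307), gasket (439,364), spindle (308,318); the orange and pink rings are decoys. The side view shows the same layout.

Run:
```python
from h import *
im=np.load("top0.npz"); 
def blob(u,v,mask,z,nm,w=12):
    u,v=u/1.5,v/1.5
    m=np.zeros(mask.shape,bool); y0,x0=int(v)-w,int(u)-w; m[y0:y0+2*w,x0:x0+2*w]=mask[y0:y0+2*w,x0:x0+2*w]
    ys,xs=np.nonzero(m); 
    print(nm,len(xs),(xs.mean(),ys.mean()) if len(xs) else None, ray(im,xs.mean(),ys.mean(),z).round(1) if len(xs) else None, ray(im,u,v,z).round(1))
h=cv2.cvtColor(im["frame"],cv2.COLOR_RGB2HSV).astype(int); H,S,V=h[...,0],h[...,1],h[...,2]
grey=(S<80)
blob(491,345,grey,12,"bearing");blob(461,301,(H>17)&(H<35)&(S>80),20,"spacer",9);blob(522,307,grey,5,"washer")
blob(439,364,V<60,5,"gasket",8)
plate=(H>98)&(H<120)&(S>100); blob(308,318,plate,32,"plate",36)
blob(308,318,grey,101,"spindle")
side=np.load("side0.npz")
for nm,u,v,z in [("bearing",337,409,12),("spacer",386,370,20),("washer",388,439,5),("tip",354,242,101),("gasket",313,365,5)]:
    print("side",nm,ray(side,u/1.5,v/1.5,z).round(1))
```

```text
bearing 178 (np.float64(325.3314606741573), np.float64(228.29775280898878)) [ 485.3 -224.6   12. ] [ 479.4 -231.7   12. ]
spacer 20 (np.float64(307.05), np.float64(201.15)) [ 580.8 -158.5   20. ] [ 582.5 -159.5   20. ]
washer 133 (np.float64(347.8421052631579), np.float64(204.8045112781955)) [ 570.2 -307.4    5. ] [ 570.7 -308.     5. ]
gasket 0 None None [ 433.2 -109.3    5. ]
plate 0 None None [538.  200.3  32. ]
spindle 220 (np.float64(204.6590909090909), np.float64(211.61818181818182)) [536.8 194.1 101. ] [535.6 191.9 101. ]
side bearing [ 482.6 -240.9   12. ]
side spacer [ 583.6 -155.8   20. ]
side washer [ 571.5 -311.3    5. ]
side tip [540.7 194.2 101. ]
side gasket [ 437.2 -115.3    5. ]
```

```bash
python3 -m handwheel '[{"x":-1,"y":-0.69,"z":0,"turn":0,"jaw":-1},{"x":-1,"y":-0.69,"z":0,"turn":0,"jaw":-1},{"x":-1,"y":-0.69,"z":0,"turn":0,"jaw":-1},{"x":-1,"y":-0.69,"z":0,"turn":0,"jaw":-1},{"x":-1,"y":-0.69,"z":0,"turn":0,"jaw":-1},{"x":-1,"y":-0.69,"z":0,"turn":0,"jaw":-1},{"x":-1,"y":-0.69,"z":0,"turn":0,"jaw":-1},{"x":-1,"y":-0.69,"z":0,"turn":0,"jaw":-1}]'
python3 -m handwheel '[{"x":-0.8,"y":-0.6,"z":0,"turn":0,"jaw":-1},{"x":-0.6,"y":-0.4,"z":0,"turn":0,"jaw":-1},{"x":0,"y":0,"z":0,"turn":0,"jaw":-1},{"x":0,"y":0,"z":0,"turn":0,"jaw":-1}]'
python3 - <<'E'
from h import *
im=get_image("wrist"); np.savez("wsp.npz",**im); save(im,"wsp",s=1.5); s=r.get_state(); print(s["tcp_pos"],s["orientation"])
E
```

```text
clock: 1.15
tcp_pos: [479.9, 263.7, 242.2]
orientation: [3.141, 0.0, 2.896]
force: [0.8, 0.4, 0.3]
finger_gap: 0.998
gripper_force: 0.0
clock: 1.65
tcp_pos: [534.2, 200.2, 241.9]
orientation: [-3.142, -0.001, 2.896]
force: [0.6, -0.0, -0.1]
finger_gap: 1.001
gripper_force: 0.0
[534.00626029 200.58432987 242.00412423] [-3.14152577e+00 -7.29385540e-04  2.89674590e+00]
```

View pics/wsp.png

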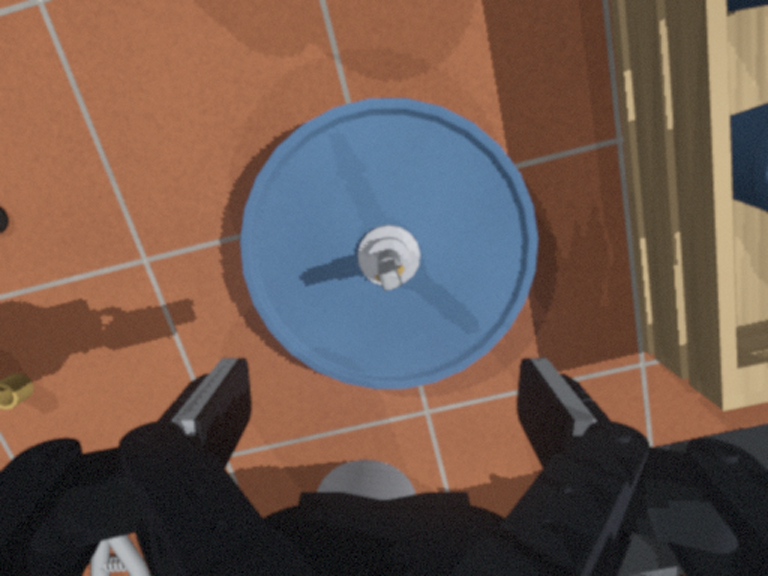

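The wrist view shows the plate centred near (390,243), the hub at (389,257) and the spindle tip near (391,280) (×1.5 pixels).

Run:
```python
from h import *
im=np.load("wsp.npz"); save(im,"wspc",(225,140,295,200),10)
h=cv2.cvtColor(im["frame"],cv2.COLOR_RGB2HSV).astype(int); H,S,V=h[...,0],h[...,1],h[...,2]
m=((H>98)&(H<125)&(S>90)).astype(np.uint8); m[:,400:]=0
c=max(cv2.findContours(m,0,1)[0],key=cv2.contourArea); e=cv2.fitEllipse(cv2.convexHull(c)); print(e, ray(im,*e[0],32))
for v in (185,186,187,188,189): print(v,ray(im,260.5,v,101.5).round(1))
```

```text
((258.8082275390625, 161.76382446289062), (192.04017639160156, 196.5281524658203), 86.93094635009766) [529.802212   205.52604769  32.        ]
185 [538.6 204.2 101.5]
186 [539.6 204.  101.5]
187 [540.5 203.7 101.5]
188 [541.5 203.5 101.5]
189 [542.4 203.3 101.5]
```

View pics/wspc.png

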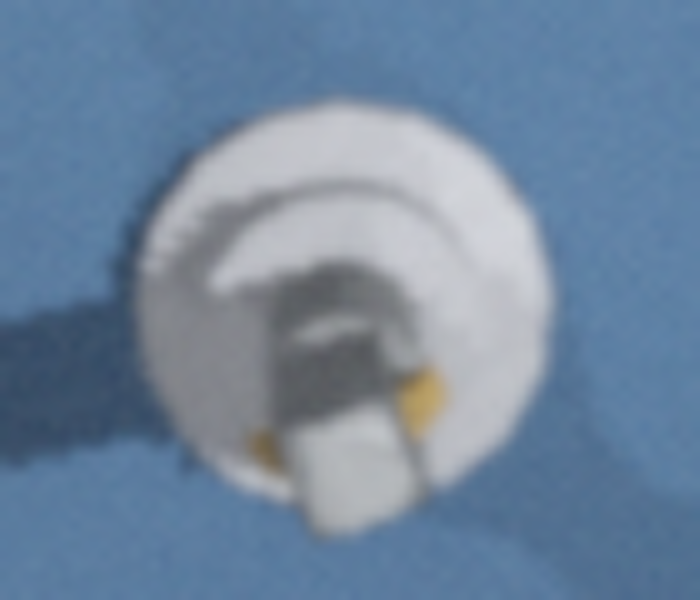

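The crop shows the tip's end face near full-frame pixel (261,189), the hub centred near (259.5,170), and the brass catches on a line about 18–20° up to the right.

Run:
```python
from h import *
im=np.load("wsp.npz"); print("hub",ray(im,259.5,170,42).round(1),"tip",ray(im,261.2,188.8,101.5).round(1))
M=im["camera_from_world"]; f=192/np.tan(np.radians(im["fov_y"])/2)
def P(im,u,v):
    f=192/np.tan(np.radians(im["fov_y"])/2);M=im["camera_from_world"]
    d=float(im["depth"][int(round(v)),int(round(u))]); c=np.array([(u-im["cx"])/f*d,-(v-im["cy"])/f*d,-d]); return (M[:3,:3].T@(c-M[:3,3])).round(1)
for p in [(261,189),(262,190),(250,165),(268,165),(259,155),(200,200),(320,150),(259,100)]: print(p,P(im,*p))
for n,ps in (("top",[(205,211),(205,212),(206,212)]),("side",[(236,160),(236,161),(236,162)])):
    i2=np.load(n+"0.npz"); print(n,[P(i2,*p) for p in ps])
```

```text
hub [537.2 204.4  42. ] tip [542.4 204.  101.5]
(261, 189) [542.3 203.8 102.3]
(262, 190) [543.3 204.5 102.8]
(250, 165) [529.1 195.4  41.9]
(268, 165) [534.  215.   42.2]
(259, 155) [522.3 207.6  31.6]
(200, 200) [559.  125.   26.7]
(320, 150) [534.5 277.   27.6]
(259, 100) [463.8 222.2  27.3]
top [array([539.6, 195.5,  81.1]), array([536.1, 194.8,  85.8]), array([537. , 194.5,  60.3])]
side [array([541.4, 206.9,  98.6]), array([540.8, 196. , 101.3]), array([540.8, 197.8,  95.8])]
```

```bash
python3 -m handwheel '[{"x":0,"y":0,"z":0,"turn":0.18,"jaw":-1},{"x":0,"y":0,"z":0,"turn":0.18,"jaw":-1},{"x":0,"y":0,"z":0,"turn":0.18,"jaw":-1}]'
python3 -m handwheel '[{"x":-0.75,"y":-0.8,"z":0,"turn":0,"jaw":-1},{"x":-0.75,"y":-0.8,"z":0,"turn":0,"jaw":-1},{"x":-0.75,"y":-0.8,"z":0,"turn":0,"jaw":-1},{"x":-0.75,"y":-0.8,"z":0,"turn":0,"jaw":-1},{"x":-0.75,"y":-0.8,"z":0,"turn":0,"jaw":-1},{"x":-0.75,"y":-0.8,"z":0,"turn":0,"jaw":-1},{"x":-0.75,"y":-0.8,"z":0,"turn":0,"jaw":-1},{"x":-0.75,"y":-0.8,"z":0,"turn":0,"jaw":-1}]'
python3 -m handwheel '[{"x":0,"y":0,"z":0.4,"turn":0,"jaw":-0.3},{"x":0,"y":0,"z":0,"turn":0,"jaw":-0.3},{"x":0,"y":0,"z":0,"turn":0,"jaw":-0.3}]'
python3 - <<'E'
from h import *
im=get_image("wrist"); np.savez("wpt.npz",**im); save(im,"wpt",s=1.5); s=r.get_state(); print(s["tcp_pos"],s["orientation"],s["joint_positions"])
E
```

```text
clock: 2.08
tcp_pos: [533.8, 201.1, 242.3]
orientation: [-3.142, -0.0, 2.352]
force: [0.2, -0.1, -0.1]
finger_gap: 0.999
gripper_force: 0.0
clock: 3.08
tcp_pos: [520.4, -238.8, 242.4]
orientation: [3.141, 0.0, 2.358]
force: [0.9, -0.0, 0.5]
finger_gap: 0.997
gripper_force: 0.0
clock: 3.45
tcp_pos: [520.6, -236.7, 222.2]
orientation: [3.141, -0.001, 2.358]
force: [0.4, 0.4, 1.0]
finger_gap: 0.648
gripper_force: 0.0
[ 520.80941597 -237.00098881  222.68488183] [3.14141399e+00 3.50900153e-04 2.35801908e+00] [-6.25185981e-01  8.28655318e-02  1.77772034e+00  1.26359767e-04
  1.28063209e+00 -1.41244490e+00]
```

View pics/wpt.png

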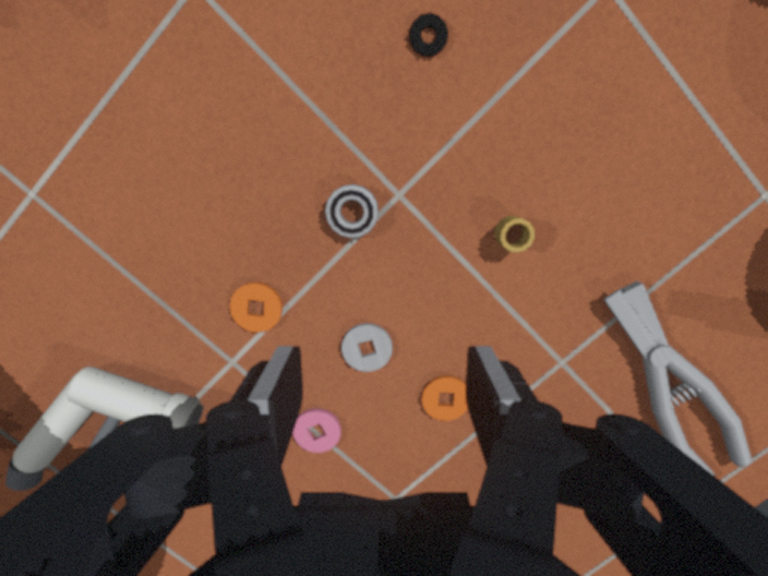

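The wrist view shows the bearing at (351,212), spacer at (516,235) and bare washer at (367,348) with its square hole; the gasket is at (428,36), and the orange and pink decoys surround the washer (×1.5 pixels).

```bash
cat >> h.py <<'E'
def parts(im,tcp,yaw,guess):
    h=cv2.cvtColor(im["frame"],cv2.COLOR_RGB2HSV).astype(int); H,S,V=h[...,0],h[...,1],h[...,2]
    grey=S<75; brass=(H>17)&(H<35)&(S>75); black=(V<75)
    for nm,(u,v,w,z) in guess.items():
        m=brass if nm=="spacer" else grey|(black if nm=="bearing" else False)
        k=np.zeros(m.shape,np.uint8); k[v-w:v+w,u-w:u+w]=m[v-w:v+w,u-w:u+w]
        cs=cv2.findContours(k,cv2.RETR_CCOMP,cv2.CHAIN_APPROX_NONE); c=max(cs[0],key=cv2.contourArea)
        e=cv2.fitEllipse(cv2.convexHull(c)); p=ray(im,*e[0],z); d=p[:2]-tcp[:2]
        X=np.array([np.cos(yaw),np.sin(yaw)]);Y=np.array([np.sin(yaw),-np.cos(yaw)])
        print(nm,np.round(e[0],1),np.round(e[1],1),p.round(1),"tool x,y /50:",(d@X/50).round(3),(d@Y/50).round(3))
        if nm=="washer":
            hole=max([q for q,hh in zip(cs[0],cs[2][0]) if hh[3]>=0],key=cv2.contourArea)
            b=cv2.boxPoints(cv2.minAreaRect(hole)); w_=np.array([ray(im,*q,z)[:2] for q in b]); a=np.roll(w_,-1,0)-w_
            print(" hole c",w_.mean(0).round(1),"sides",np.hypot(*a.T).round(1),"world angle mod 90",(np.degrees(np.arctan2(a[:,1],a[:,0]))%90).round(1))
E
python3 - <<'E'
from h import *
im=np.load("wpt.npz"); parts(im,np.array([520.8,-237]),2.357,{"bearing":(234,141,22,12),"spacer":(344,156,18,20),"washer":(245,232,20,5)})
E
```

```text
bearing [235.2 141.8] [37.7 39.3] [ 484.3 -232.8   12. ] tool x,y /50: 0.575 -0.457
spacer [342.8 155.5] [23.  25.8] [ 579.5 -157.6   20. ] tool x,y /50: 0.292 1.954
washer [244.1 231.3] [32.5 34.5] [ 570.2 -306.2    5. ] tool x,y /50: -1.676 -0.281Traceback (most recent call last):
  File "<stdin>", line 2, in <module>
  File "h.py", line 23, in parts
    hole=max([q for q,hh in zip(cs[0],cs[2][0]) if hh[3]>=0],key=cv2.contourArea)
                                      ~~^^^
IndexError: tuple index out of range
```

```bash
sed -i 's/cs\[2\]\[0\]/cs[1][0]/' h.py
python3 -m handwheel '[{"x":0.29,"y":-0.23,"z":1,"turn":0,"jaw":-0.3},{"x":0.29,"y":-0.23,"z":1,"turn":0,"jaw":-0.3},{"x":0,"y":0,"z":0.4,"turn":0,"jaw":-0.3},{"x":0,"y":0,"z":0,"turn":0,"jaw":-0.3},{"x":0,"y":0,"z":0,"turn":0,"jaw":-0.3}]'
python3 - <<'E'
from h import *
parts(np.load("wpt.npz"),np.array([520.8,-237]),2.357,{"washer":(245,232,20,5)})
im=get_image("wrist"); np.savez("wb.npz",**im); save(im,"wb",s=1.5); s=r.get_state(); print(s["tcp_pos"],s["orientation"])
E
```

```text
clock: 4.12
tcp_pos: [484.9, -234.5, 104.1]
orientation: [3.141, 0.003, 2.357]
force: [0.3, -1.1, 0.1]
finger_gap: 0.649
gripper_force: 0.0
washer [244.1 231.3] [32.5 34.5] [ 570.2 -306.2    5. ] tool x,y /50: -1.676 -0.281
 hole c [ 570.3 -306.3] sides [12.8 12.3 12.9 12.4] world angle mod 90 [64.8 61.9 65.  61.4]
[ 485.04389195 -234.75425874  104.3070464 ] [3.14116766 0.00362262 2.35666708]
```

View pics/wb.png

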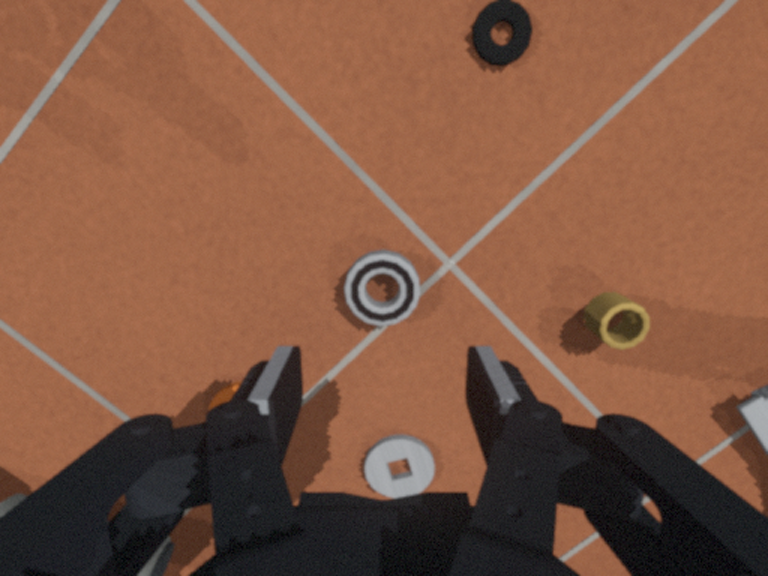

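The bearing is at (382,288) between the open jaws; the washer is at (400,467) and the spacer at (622,322) (×1.5 pixels).

Run:
```python
from h import *
im=np.load("wb.npz"); g={"bearing":(255,192,29,12),"washer":(266,311,24,5)}
parts(im,np.array([485,-234.7]),2.357,g)
# bright outer ring only
h=cv2.cvtColor(im["frame"],cv2.COLOR_RGB2HSV); m=((h[...,1]<70)&(h[...,2]>110)).astype(np.uint8); k=0*m; k[160:225,222:288]=m[160:225,222:288]
k=cv2.morphologyEx(k,cv2.MORPH_OPEN,np.ones((2,2)));e=cv2.fitEllipse(cv2.convexHull(np.argwhere(k)[:,::-1].astype(np.int32))); print(e,ray(im,*e[0],12))
print("spacer",ray(im,624/1.5,326/1.5,20).round(1))
```

```text
bearing [255.1 192.5] [52.  53.3] [ 482.3 -232.2   12. ] tool x,y /50: 0.074 -0.002
washer [265.8 320.2] [52.  63.3] [ 576.6 -312.8    5. ] tool x,y /50: -2.4 0.19
 hole c [ 569.5 -305.9] sides [13.  10.5 13.1 10.5] world angle mod 90 [61.4 57.9 61.6 57.1]
((259.6228332519531, 189.82920837402344), (49.7735481262207, 76.14764404296875), 38.96521759033203) [ 483.27844826 -228.14414282   12.        ]
spacer [ 581.7 -157.4   20. ]
```

```bash
python3 -m handwheel '[{"x":0.07,"y":0,"z":0.8,"turn":0,"jaw":-0.3},{"x":0,"y":0,"z":0.8,"turn":0,"jaw":-0.3},{"x":0,"y":0,"z":0.23,"turn":0,"jaw":-0.3},{"x":0,"y":0,"z":0,"turn":0,"jaw":-0.3},{"x":0,"y":0,"z":0,"turn":0,"jaw":1},{"x":0,"y":0,"z":0,"turn":0,"jaw":1},{"x":0,"y":0,"z":0,"turn":0,"jaw":1},{"x":0,"y":0,"z":0,"turn":0,"jaw":1}]'
```

```text
clock: 5.18
tcp_pos: [482.7, -232.9, 13.4]
orientation: [3.141, 0.004, 2.356]
force: [-1.6, 2.0, 6.0]
finger_gap: 0.428
gripper_force: 59.5
```

```bash
python3 -m handwheel '[{"x":0,"y":0,"z":-1,"turn":0,"jaw":1},{"x":0,"y":0,"z":-1,"turn":0,"jaw":1},{"x":0,"y":0,"z":-1,"turn":0,"jaw":1}]'
python3 -m handwheel '[{"x":0.66,"y":0.86,"z":0,"turn":0,"jaw":1},{"x":0.66,"y":0.86,"z":0,"turn":0,"jaw":1},{"x":0.66,"y":0.86,"z":0,"turn":0,"jaw":1},{"x":0.66,"y":0.86,"z":0,"turn":0,"jaw":1},{"x":0.66,"y":0.86,"z":0,"turn":0,"jaw":1},{"x":0.66,"y":0.86,"z":0,"turn":0,"jaw":1},{"x":0.66,"y":0.86,"z":0,"turn":0,"jaw":1},{"x":0.66,"y":0.86,"z":0,"turn":0,"jaw":1}]'
python3 -m handwheel '[{"x":0,"y":0,"z":0,"turn":0,"jaw":1},{"x":0,"y":0,"z":0,"turn":0,"jaw":1}]'
python3 - <<'E'
from h import *
im=get_image("wrist"); np.savez("ws1.npz",**im); save(im,"ws1",(160,120,350,320),3); s=r.get_state(); print(s["tcp_pos"],s["orientation"])
E
```

```text
clock: 5.55
tcp_pos: [481.5, -232.0, 163.9]
orientation: [3.141, 0.003, 2.356]
force: [0.0, 0.2, -0.5]
finger_gap: 0.431
gripper_force: 60.6
clock: 6.55
tcp_pos: [538.5, 200.1, 162.5]
orientation: [3.139, 0.002, 2.356]
force: [0.1, -0.6, -1.0]
finger_gap: 0.431
gripper_force: 60.6
clock: 6.8
tcp_pos: [538.1, 198.1, 161.6]
orientation: [3.141, 0.001, 2.356]
force: [-0.3, -0.4, 0.3]
finger_gap: 0.433
gripper_force: 60.6
[538.03954966 197.54470256 161.42118522] [3.14102455e+00 7.19745769e-04 2.35518083e+00]
```

View pics/ws1.png

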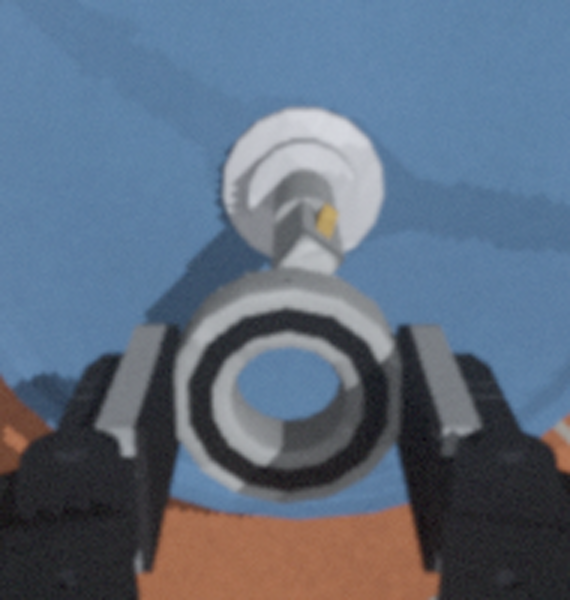

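The held bearing's top ring is centred near crop (289,385), i.e. pixel (256,248). The spindle's end face is just above it near crop (310,262), partly hidden.

Run:
```python
from h import *
im=np.load("ws1.npz"); t=np.array([538.04,197.5]); yaw=2.356
X=np.array([np.cos(yaw),np.sin(yaw)]);Y=np.array([np.sin(yaw),-np.cos(yaw)])
for n,u,v,z in [("bearing",256.3,248.3,160.4),("tip",263.3,207.3,101.5),("flange",261,181,32),("tip1",263,204,101.5)]:
    p=ray(im,u,v,z); d=p[:2]-t; print(n,p.round(1),"tool",(d@X).round(1),(d@Y).round(1))
f=301
D=im["depth"];M=im["camera_from_world"]
for v in range(196,220,2):
    for u in (263,):
        d=float(D[v,u]); c=np.array([(u-im["cx"])/f*d,-(v-im["cy"])/f*d,-d]); print(v,(M[:3,:3].T@(c-M[:3,3])).round(1))
```

```text
bearing [536.6 200.4 160.4] tool 3.1 1.0
tip [539.9 204.  101.5] tool 3.3 5.9
flange [539.4 204.   32. ] tool 3.7 5.6
tip1 [538.1 205.5 101.5] tool 5.7 5.7
196 [535.3 208.4  96.5]
198 [535.6 208.   99.2]
200 [536.5 207.1  99.8]
202 [536.9 206.6 101.9]
204 [538.1 205.4 101.2]
206 [539.2 204.4 101. ]
208 [540.2 203.4 101.1]
210 [527.5 214.2 150.6]
212 [527.6 214.1 153.2]
214 [527.5 214.1 156.1]
216 [527.5 213.9 158.5]
218 [527.9 213.6 159.8]
```

```bash
python3 -m handwheel '[{"x":-0.01,"y":0.1,"z":0.4,"turn":0,"jaw":1},{"x":0,"y":0,"z":0.4,"turn":0,"jaw":1},{"x":0,"y":0,"z":0.1,"turn":0,"jaw":1},{"x":0,"y":0,"z":0.06,"turn":0,"jaw":1},{"x":0,"y":0,"z":0.04,"turn":0,"jaw":1}]'
python3 -m handwheel '[{"x":0,"y":0,"z":0.04,"turn":0,"jaw":1},{"x":0,"y":0,"z":0.04,"turn":0,"jaw":1}]'
```

```text
clock: 7.48
tcp_pos: [541.6, 201.1, 111.3]
orientation: [-3.14, -0.0, 2.356]
force: [-4.9, -2.4, 6.8]
finger_gap: 0.43
gripper_force: 61.4
clock: 7.72
tcp_pos: [541.9, 202.4, 107.6]
orientation: [3.139, -0.001, 2.355]
force: [-3.2, 4.6, 2.8]
finger_gap: 0.434
gripper_force: 61.0
```

```bash
python3 -m handwheel '[{"x":0.03,"y":0,"z":0,"turn":0,"jaw":1},{"x":0,"y":0,"z":0.05,"turn":0,"jaw":1},{"x":0,"y":0,"z":0.05,"turn":0,"jaw":1}]'
python3 -m handwheel '[{"x":0,"y":0,"z":0.08,"turn":0,"jaw":1},{"x":0,"y":0,"z":0.08,"turn":0,"jaw":1},{"x":0,"y":0,"z":0,"turn":0,"jaw":1}]'
```

```text
clock: 8.1
tcp_pos: [540.8, 202.5, 101.9]
orientation: [3.141, 0.0, 2.356]
force: [-2.4, 1.8, 1.3]
finger_gap: 0.432
gripper_force: 60.8
clock: 8.48
tcp_pos: [540.5, 202.3, 93.1]
orientation: [-3.141, -0.0, 2.356]
force: [-0.3, 1.2, -1.3]
finger_gap: 0.431
gripper_force: 60.6
```

```bash
python3 -m handwheel '[{"x":0.01,"y":0,"z":0.1,"turn":0,"jaw":1},{"x":0,"y":0,"z":0.1,"turn":0,"jaw":1},{"x":0,"y":0,"z":0.1,"turn":0,"jaw":1}]'
python3 -m handwheel '[{"x":0,"y":0,"z":0.14,"turn":0,"jaw":1},{"x":0,"y":0,"z":0.14,"turn":0,"jaw":1},{"x":0,"y":0,"z":0.06,"turn":0,"jaw":1},{"x":0,"y":0,"z":0.04,"turn":0,"jaw":1},{"x":0,"y":0,"z":0,"turn":0,"jaw":1}]'
```

```text
clock: 8.85
tcp_pos: [540.4, 202.6, 78.3]
orientation: [-3.141, 0.0, 2.356]
force: [-0.7, 1.1, 0.1]
finger_gap: 0.432
gripper_force: 60.8
clock: 9.48
tcp_pos: [540.3, 202.7, 59.7]
orientation: [-3.141, -0.0, 2.356]
force: [-0.2, 0.8, -1.7]
finger_gap: 0.432
gripper_force: 60.6
```

```bash
python3 -m handwheel '[{"x":0,"y":0,"z":0.06,"turn":0,"jaw":1},{"x":0,"y":0,"z":0.03,"turn":0,"jaw":1},{"x":0,"y":0,"z":0,"turn":0,"jaw":1}]'
python3 -m handwheel '[{"x":0,"y":0,"z":0.02,"turn":0,"jaw":1},{"x":0,"y":0,"z":0,"turn":0,"jaw":1}]'
```

```text
clock: 9.85
tcp_pos: [540.4, 202.8, 55.4]
orientation: [3.141, 0.0, 2.356]
force: [-1.1, -0.6, 0.4]
finger_gap: 0.43
gripper_force: 60.8
clock: 10.1
tcp_pos: [540.5, 202.8, 55.3]
orientation: [-3.141, -0.0, 2.356]
force: [-5.0, -0.3, 8.5]
finger_gap: 0.431
gripper_force: 61.5
```

```bash
python3 -m handwheel '[{"x":0,"y":0,"z":0,"turn":0,"jaw":-0.3},{"x":0,"y":0,"z":0,"turn":0,"jaw":-0.3},{"x":0,"y":0,"z":0,"turn":0,"jaw":-0.3},{"x":0,"y":0,"z":-0.7,"turn":0,"jaw":-0.3},{"x":0,"y":0,"z":-0.9,"turn":0,"jaw":-0.3},{"x":0,"y":0,"z":-0.8,"turn":0,"jaw":-0.3}]'
python3 -m handwheel '[{"x":-0.94,"y":-0.75,"z":0,"turn":0,"jaw":-0.3},{"x":-0.94,"y":-0.75,"z":0,"turn":0,"jaw":-0.3},{"x":-0.94,"y":-0.75,"z":0,"turn":0,"jaw":-0.3},{"x":-0.94,"y":-0.75,"z":0,"turn":0,"jaw":-0.3},{"x":-0.94,"y":-0.75,"z":0,"turn":0,"jaw":-0.3},{"x":-0.94,"y":-0.75,"z":0,"turn":0,"jaw":-0.3},{"x":0,"y":0,"z":1,"turn":0,"jaw":-0.3},{"x":0,"y":0,"z":0,"turn":0,"jaw":-0.3}]'
python3 - <<'E'
from h import *
im=get_image("wrist"); np.savez("wc.npz",**im); s=r.get_state(); print(s["tcp_pos"],s["orientation"])
M=im["camera_from_world"]; f=301
c=M[:3,:3]@np.array([580.5,-157.5,20])+M[:3,3]; u,v=int(im["cx"]-f*c[0]/c[2]),int(im["cy"]+f*c[1]/c[2]); print(u,v)
parts(im,s["tcp_pos"],2.356,{"spacer":(u,v,35,10)})
h=cv2.cvtColor(im["frame"],cv2.COLOR_RGB2HSV); print(h[v-16:v+17:4,u],h[v,u-24:u+25:6])
m=((h[...,0]>20)&(h[...,0]<35)&(h[...,1]>75)&(h[...,2]>130)).astype(np.uint8);k=m*0;k[v-35:v+35,u-35:u+35]=m[v-35:v+35,u-35:u+35]
q=np.argwhere(k)[:,::-1].astype(np.int32); e=cv2.fitEllipse(cv2.convexHull(q)); print(e,ray(im,*e[0],20))
E
```

```text
clock: 10.85
tcp_pos: [540.5, 202.7, 175.8]
orientation: [3.141, 0.0, 2.356]
force: [0.7, 0.4, -0.6]
finger_gap: 0.646
gripper_force: 0.0
clock: 11.85
tcp_pos: [577.4, -155.0, 120.0]
orientation: [-3.139, -0.009, 2.355]
force: [-0.3, -0.2, -0.7]
finger_gap: 0.65
gripper_force: 0.0
[ 579.15744019 -155.13628273  122.63137871] [-3.14016073 -0.00433878  2.35565333]
256 199
spacer [258.3 198.6] [31.3 34.2] [ 583.  -157.7   10. ] tool x,y /50: -0.091 0.018
[[ 20 134 124]
 [ 21 123 176]
 [ 16 137 108]
 [ 11 142  77]
 [ 11 146  77]
 [ 12 142  79]
 [ 20 127 131]
 [ 20 128 149]
 [ 19 125 161]] [[ 10 139 152]
 [ 10 148  98]
 [ 21 128 164]
 [ 13 155  82]
 [ 11 146  77]
 [ 11 149  77]
 [ 18 151  86]
 [ 17 133 155]
 [ 10 137 140]]
((258.46484375, 199.45628356933594), (28.80034637451172, 29.800615310668945), 24.752004623413086) [ 581.44140835 -155.94953076   20.        ]
```

```bash
python3 -m handwheel '[{"x":-0.045,"y":0.02,"z":0.9,"turn":0,"jaw":-0.3},{"x":0,"y":0,"z":0.9,"turn":0,"jaw":-0.3},{"x":0,"y":0,"z":0.2,"turn":0,"jaw":-0.3},{"x":0,"y":0,"z":0,"turn":0,"jaw":-0.3},{"x":0,"y":0,"z":0,"turn":0,"jaw":-0.3}]'
```

```text
clock: 12.52
tcp_pos: [584.7, -157.3, 27.1]
orientation: [3.14, 0.004, 2.356]
force: [0.6, -0.5, 0.5]
finger_gap: 0.651
gripper_force: 0.0
```

```bash
python3 -m handwheel '[{"x":0,"y":0,"z":0,"turn":0,"jaw":-0.3},{"x":0,"y":0,"z":0,"turn":0,"jaw":-0.3}]'
python3 - <<'E'
from h import *
im=get_image("wrist"); np.savez("wc2.npz",**im); s=r.get_state(); print(s["tcp_pos"])
M=im["camera_from_world"]; f=301
c=M[:3,:3]@np.array([581.4,-156,20])+M[:3,3]; u,v=int(im["cx"]-f*c[0]/c[2]),int(im["cy"]+f*c[1]/c[2]); print(u,v)
h=cv2.cvtColor(im["frame"],cv2.COLOR_RGB2HSV)
m=((h[...,0]>17)&(h[...,0]<35)&(h[...,1]>90)&(h[...,2]>115)).astype(np.uint8);k=m*0;k[v-50:v+50,u-50:u+50]=m[v-50:v+50,u-50:u+50]
q=np.argwhere(k)[:,::-1].astype(np.int32); e=cv2.fitEllipse(cv2.convexHull(q)); print(e,ray(im,*e[0],20)); save(im,"wc2",(130,120,390,360),3)
E
```

```text
clock: 12.78
tcp_pos: [583.4, -156.9, 25.3]
orientation: [3.141, 0.002, 2.356]
force: [0.5, 0.6, 0.1]
finger_gap: 0.654
gripper_force: 0.0
[ 583.17023586 -156.86683415   24.99897946]
253 245
((253.63661193847656, 241.0127716064453), (51.83986282348633, 58.25325393676758), 179.48556518554688) [ 579.65249724 -154.26131327   20.        ]
```

View pics/wc2.png

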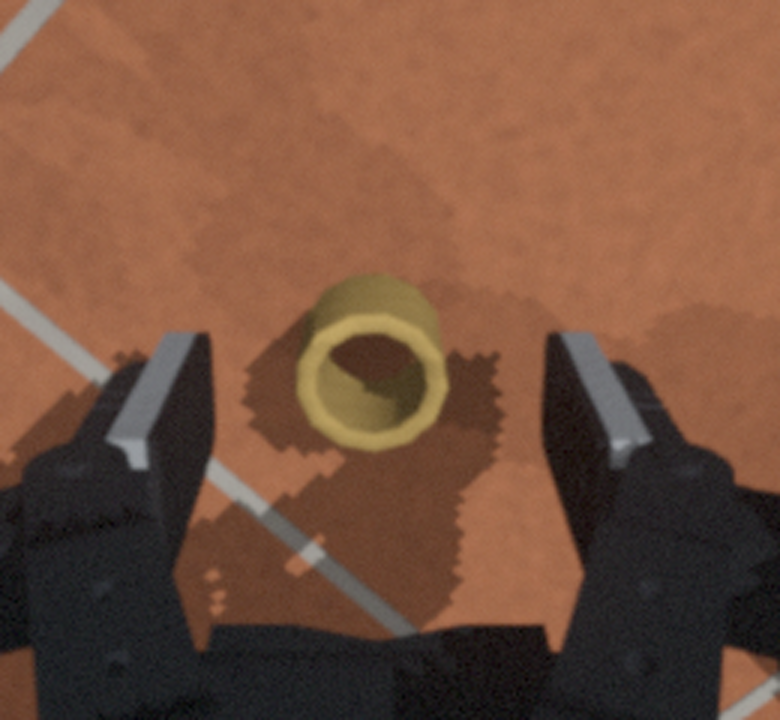

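The spacer's rim is centred at crop (373,382), nearly midway between the jaws.

```bash
python3 -m handwheel '[{"x":0.015,"y":0,"z":0.2,"turn":0,"jaw":-0.3},{"x":0,"y":0,"z":0,"turn":0,"jaw":-0.3},{"x":0,"y":0,"z":0,"turn":0,"jaw":1},{"x":0,"y":0,"z":0,"turn":0,"jaw":1},{"x":0,"y":0,"z":0,"turn":0,"jaw":1},{"x":0,"y":0,"z":0,"turn":0,"jaw":1},{"x":0,"y":0,"z":0,"turn":0,"jaw":1}]'
```

```text
clock: 13.7
tcp_pos: [582.6, -156.3, 14.6]
orientation: [3.141, 0.001, 2.356]
force: [0.5, 0.3, 1.2]
finger_gap: 0.272
gripper_force: 59.0
```

```bash
python3 -m handwheel '[{"x":0,"y":0,"z":-1,"turn":0,"jaw":1},{"x":0,"y":0,"z":-1,"turn":0,"jaw":1},{"x":0,"y":0,"z":-1,"turn":0,"jaw":1}]'
python3 -m handwheel '[{"x":0.95,"y":0.75,"z":0,"turn":0,"jaw":1},{"x":0.95,"y":0.75,"z":0,"turn":0,"jaw":1},{"x":0.95,"y":0.75,"z":0,"turn":0,"jaw":1},{"x":0.95,"y":0.75,"z":0,"turn":0,"jaw":1},{"x":0.95,"y":0.75,"z":0,"turn":0,"jaw":1},{"x":0.95,"y":0.75,"z":0,"turn":0,"jaw":1}]'
python3 -m handwheel '[{"x":0,"y":0,"z":0,"turn":0,"jaw":1},{"x":0,"y":0,"z":0,"turn":0,"jaw":1},{"x":0,"y":0,"z":0,"turn":0,"jaw":1},{"x":0,"y":0,"z":0,"turn":0,"jaw":1}]'
python3 - <<'E'
from h import *
im=get_image("wrist"); np.savez("ws2.npz",**im); s=r.get_state(); t=s["tcp_pos"]; print(t,s["orientation"])
h=cv2.cvtColor(im["frame"],cv2.COLOR_RGB2HSV)
m=((h[...,0]>17)&(h[...,0]<35)&(h[...,1]>80)&(h[...,2]>110)).astype(np.uint8);m[:228]=0
n,l,st,_=cv2.connectedComponentsWithStats(m); i=1+st[1:,4].argmax(); k=(l==i).astype(np.uint8); print(st[i])
D=np.where(im["depth"]>0,im["depth"],np.nan); f=301;M=im["camera_from_world"]
uu,vv=np.meshgrid(np.arange(512),np.arange(384)); C=np.stack([(uu-im["cx"])/f*D,-(vv-im["cy"])/f*D,-D],-1); W=(C-M[:3,3])@M[:3,:3]
y=np.array(im["depth"]); reg=(uu>240)&(uu<290)&(vv>180)&(vv<250)
tip=reg&(abs(W[...,2]-101.5)<1.5); print("tip px",tip.sum(),uu[tip].min(),uu[tip].max(),vv[tip].min(),vv[tip].max(),W[tip].mean(0))
z=t[2]-14.6+20; top=(abs(W[...,2]-z)<2)&(abs(W[...,0]-t[0])<18)&(abs(W[...,1]-t[1])<18)&(k>0)
q=np.argwhere(top)[:,::-1].astype(np.int32); e=cv2.fitEllipse(cv2.convexHull(q)); print(e,ray(im,*e[0],z))
E
```

```text
clock: 14.08
tcp_pos: [581.8, -155.9, 165.3]
orientation: [-3.141, -0.001, 2.356]
force: [0.7, -0.4, -1.2]
finger_gap: 0.274
gripper_force: 59.0
clock: 14.82
tcp_pos: [539.2, 206.3, 164.0]
orientation: [-3.141, -0.0, 2.356]
force: [0.3, -0.1, -0.2]
finger_gap: 0.269
gripper_force: 59.0
clock: 15.32
tcp_pos: [540.3, 203.3, 164.2]
orientation: [-3.141, -0.0, 2.354]
force: [-0.1, -0.4, -0.9]
finger_gap: 0.268
gripper_force: 59.1
[540.29188766 203.46772684 164.27023952] [-3.14152267e+00  1.77670533e-05  2.35402721e+00]
[231 228  44  51 928]
tip px 219 245 264 200 218 [539.7673145  203.09835768 101.04280644]
((251.5770263671875, 256.5155334472656), (40.506961822509766, 49.17105484008789), 47.909515380859375) [537.84375316 203.45488772 169.67023952]
```

```bash
python3 -m handwheel '[{"x":0,"y":0,"z":0.4,"turn":0,"jaw":1},{"x":0,"y":0,"z":0.4,"turn":0,"jaw":1},{"x":0,"y":0,"z":0.1,"turn":0,"jaw":1},{"x":0,"y":0,"z":0.06,"turn":0,"jaw":1},{"x":0,"y":0,"z":0.04,"turn":0,"jaw":1},{"x":0,"y":0,"z":0.04,"turn":0,"jaw":1},{"x":0,"y":0,"z":0,"turn":0,"jaw":1}]'
```

```text
clock: 16.25
tcp_pos: [540.2, 204.5, 112.6]
orientation: [3.141, 0.0, 2.356]
force: [-0.7, 0.2, -0.5]
finger_gap: 0.274
gripper_force: 59.2
```

```bash
python3 -m handwheel '[{"x":0,"y":0,"z":0.04,"turn":0,"jaw":1},{"x":0,"y":0,"z":0.04,"turn":0,"jaw":1},{"x":0,"y":0,"z":0,"turn":0,"jaw":1}]'
```

```text
clock: 16.62
tcp_pos: [539.8, 204.5, 108.0]
orientation: [-3.141, -0.0, 2.356]
force: [0.5, -0.3, -1.7]
finger_gap: 0.276
gripper_force: 59.1
```

```bash
python3 -m handwheel '[{"x":0,"y":0,"z":0.08,"turn":0,"jaw":1},{"x":0,"y":0,"z":0.08,"turn":0,"jaw":1},{"x":0,"y":0,"z":0.08,"turn":0,"jaw":1},{"x":0,"y":0,"z":0,"turn":0,"jaw":1}]'
```

```text
clock: 17.12
tcp_pos: [539.8, 204.3, 95.6]
orientation: [-3.141, -0.0, 2.356]
force: [-0.3, -1.6, -2.2]
finger_gap: 0.274
gripper_force: 59.0
```

```bash
python3 -m handwheel '[{"x":0,"y":0,"z":0.1,"turn":0,"jaw":1},{"x":0,"y":0,"z":0.1,"turn":0,"jaw":1},{"x":0,"y":0,"z":0.1,"turn":0,"jaw":1},{"x":0,"y":0,"z":0.1,"turn":0,"jaw":1},{"x":0,"y":0,"z":0.04,"turn":0,"jaw":1},{"x":0,"y":0,"z":0,"turn":0,"jaw":1},{"x":0,"y":0,"z":0,"turn":0,"jaw":1}]'
```

```text
clock: 18.0
tcp_pos: [539.8, 204.3, 73.8]
orientation: [-3.141, 0.0, 2.356]
force: [-0.3, -5.2, -1.6]
finger_gap: 0.272
gripper_force: 59.0
```

```bash
python3 -m handwheel '[{"x":-0.01,"y":-0.01,"z":0.05,"turn":0,"jaw":1},{"x":0,"y":0,"z":0.04,"turn":0,"jaw":1},{"x":0,"y":0,"z":0.02,"turn":0,"jaw":1},{"x":0,"y":0,"z":0,"turn":0,"jaw":1}]'
```

```text
clock: 18.5
tcp_pos: [539.9, 204.1, 68.6]
orientation: [3.141, -0.0, 2.356]
force: [-0.7, -0.7, -0.8]
finger_gap: 0.272
gripper_force: 59.3
```

```bash
python3 -m handwheel '[{"x":0,"y":0,"z":0.02,"turn":0,"jaw":1},{"x":0,"y":0,"z":0.01,"turn":0,"jaw":1},{"x":0,"y":0,"z":0,"turn":0,"jaw":1}]'
```

```text
clock: 18.88
tcp_pos: [540.0, 204.1, 68.5]
orientation: [-3.141, -0.001, 2.356]
force: [-5.5, -1.8, 9.2]
finger_gap: 0.275
gripper_force: 60.4
```

```bash
python3 -m handwheel '[{"x":0,"y":0,"z":0,"turn":0,"jaw":-0.3},{"x":0,"y":0,"z":0,"turn":0,"jaw":-0.3},{"x":0,"y":0,"z":0,"turn":0,"jaw":-0.3},{"x":0,"y":0,"z":-0.3,"turn":0,"jaw":-0.3},{"x":0,"y":0,"z":-0.9,"turn":0,"jaw":-0.3},{"x":0,"y":0,"z":-0.9,"turn":0,"jaw":-0.3},{"x":0,"y":0,"z":0,"turn":0,"jaw":-0.3},{"x":0,"y":0,"z":0,"turn":0,"jaw":-0.3}]'
python3 - <<'E'
from h import *
im=get_image("wrist"); np.savez("ws3.npz",**im); s=r.get_state(); print(s["tcp_pos"]); save(im,"ws3",(200,150,320,260),5)
E
python3 -m handwheel '[{"x":-0.85,"y":-0.755,"z":0,"turn":0,"jaw":-0.3},{"x":-0.85,"y":-0.755,"z":0,"turn":0,"jaw":-0.3},{"x":-0.85,"y":-0.755,"z":0,"turn":0,"jaw":-0.3},{"x":-0.85,"y":-0.755,"z":0,"turn":0,"jaw":-0.3},{"x":-0.85,"y":-0.755,"z":0,"turn":0,"jaw":-0.3},{"x":-0.85,"y":-0.755,"z":0,"turn":0,"jaw":-0.3},{"x":-0.85,"y":-0.755,"z":0,"turn":0,"jaw":-0.3},{"x":-0.85,"y":-0.755,"z":0,"turn":0,"jaw":-0.3}]'
python3 -m handwheel '[{"x":-0.85,"y":-0.755,"z":0,"turn":0,"jaw":-0.3},{"x":0,"y":0,"z":0.5,"turn":0,"jaw":-0.3},{"x":0,"y":0,"z":0.5,"turn":0,"jaw":-0.3},{"x":0,"y":0,"z":0,"turn":0,"jaw":-0.3},{"x":0,"y":0,"z":0,"turn":0,"jaw":-0.3},{"x":0,"y":0,"z":0,"turn":0,"jaw":-0.3}]'
python3 - <<'E'
from h import *
im=get_image("wrist"); np.savez("wd.npz",**im); s=r.get_state(); print(s["tcp_pos"],s["orientation"])
M=im["camera_from_world"]; f=301
c=M[:3,:3]@np.array([570.2,-306.2,5])+M[:3,3]; u,v=int(im["cx"]-f*c[0]/c[2]),int(im["cy"]+f*c[1]/c[2]); print(u,v)
parts(im,s["tcp_pos"],2.356,{"washer":(u,v,32,5)})
E
```

```text
clock: 19.88
tcp_pos: [539.8, 203.8, 172.5]
orientation: [3.141, 0.0, 2.356]
force: [0.5, -0.0, -0.6]
finger_gap: 0.647
gripper_force: 0.0
[539.29909357 203.6776419  171.45950002]
clock: 20.92
tcp_pos: [565.7, -251.5, 170.4]
orientation: [-3.141, -0.003, 2.356]
force: [0.5, -0.6, -0.5]
finger_gap: 0.652
gripper_force: 0.0
clock: 21.68
tcp_pos: [570.7, -307.2, 123.6]
orientation: [3.141, 0.002, 2.356]
force: [0.4, -0.1, 0.6]
finger_gap: 0.65
gripper_force: 0.0
[ 570.68665984 -307.16336036  123.60653181] [3.14135187e+00 2.08629005e-03 2.35613379e+00]
255 186
washer [255.7 187. ] [48.4 49.7] [ 570.5 -306.6    5. ] tool x,y /50: 0.011 0.006
 hole c [ 570.8 -306.8] sides [13.1 13.  13.2 13. ] world angle mod 90 [63.9 63.2 64.2 62.4]
```

View pics/ws3.png

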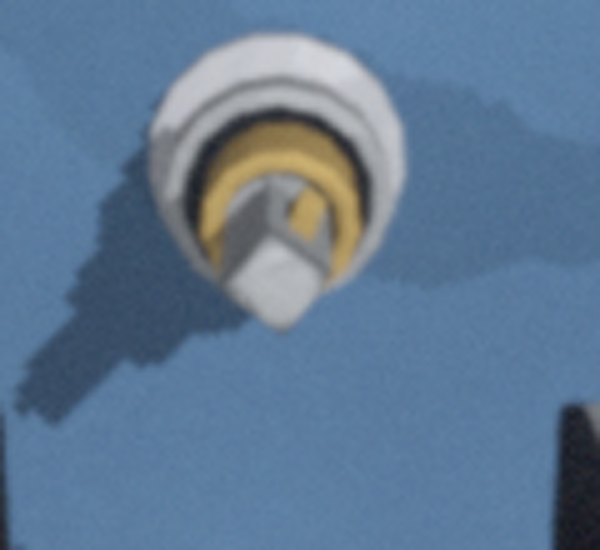

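The stack is seated: bearing and spacer sit under the square, the visible catch is sprung out, and the square's corners are at crop (268,232), (330,265), (281,330) and (222,280), about 8° in the world frame. The washer hole is at 63.3°, so it needs about +34.5° of yaw.

```bash
python3 -m handwheel '[{"x":0.01,"y":0,"z":0.9,"turn":0,"jaw":-0.3},{"x":0,"y":0,"z":0.9,"turn":0,"jaw":-0.3},{"x":0,"y":0,"z":0.38,"turn":0,"jaw":-0.3},{"x":0,"y":0,"z":0,"turn":0,"jaw":-0.3},{"x":0,"y":0,"z":0,"turn":0,"jaw":-0.3},{"x":0,"y":0,"z":0,"turn":0,"jaw":-0.3}]'
python3 - <<'E'
from h import *
im=np.load("ws3.npz")
P=[ray(im,200+x/5,150+y/5,100)[:2] for x,y in((268,232),(330,265),(281,330),(222,280))]
print(np.round(P,1),np.mean(P,0)); d1=P[2]-P[0];d2=P[3]-P[1]; print([(np.degrees(np.arctan2(*d[::-1]))+45)%90 for d in(d1,d2)])
E
```

```text
clock: 22.48
tcp_pos: [571.0, -307.5, 15.5]
orientation: [3.141, 0.004, 2.356]
force: [-0.4, -0.2, 0.6]
finger_gap: 0.65
gripper_force: 0.0
[[534.2 207.7]
 [543.9 210.5]
 [546.  198.5]
 [534.6 198. ]] [539.69428162 203.68540921]
[np.float64(7.068887455098512), np.float64(8.292649157240675)]
```

```bash
python3 -m handwheel '[{"x":0,"y":0,"z":0.08,"turn":0,"jaw":-0.3},{"x":0,"y":0,"z":0,"turn":0,"jaw":-0.3},{"x":0,"y":0,"z":0,"turn":0,"jaw":1},{"x":0,"y":0,"z":0,"turn":0,"jaw":1},{"x":0,"y":0,"z":0,"turn":0,"jaw":1},{"x":0,"y":0,"z":0,"turn":0,"jaw":1}]'
```

```text
clock: 23.22
tcp_pos: [570.2, -306.9, 9.9]
orientation: [3.141, 0.001, 2.356]
force: [0.2, 0.1, 5.2]
finger_gap: 0.452
gripper_force: 62.9
```

```bash
python3 -m handwheel '[{"x":0,"y":0,"z":-1,"turn":0,"jaw":1},{"x":0,"y":0,"z":-1,"turn":0,"jaw":1},{"x":0,"y":0,"z":-1,"turn":0,"jaw":1}]'
python3 -m handwheel '[{"x":0.85,"y":0.755,"z":0,"turn":0,"jaw":1},{"x":0.85,"y":0.755,"z":0,"turn":0,"jaw":1},{"x":0.85,"y":0.755,"z":0,"turn":0,"jaw":1},{"x":0.85,"y":0.755,"z":0,"turn":0,"jaw":1},{"x":0.85,"y":0.755,"z":0,"turn":0,"jaw":1},{"x":0.85,"y":0.755,"z":0,"turn":0,"jaw":1},{"x":0.85,"y":0.755,"z":0,"turn":0,"jaw":1},{"x":0.85,"y":0.755,"z":0,"turn":0,"jaw":1}]'
python3 -m handwheel '[{"x":0.85,"y":0.755,"z":0,"turn":0,"jaw":1},{"x":0,"y":0,"z":0,"turn":0,"jaw":1},{"x":0,"y":0,"z":0,"turn":-0.15,"jaw":1},{"x":0,"y":0,"z":0,"turn":-0.15,"jaw":1},{"x":0,"y":0,"z":0,"turn":-0.15,"jaw":1},{"x":0,"y":0,"z":0,"turn":-0.15,"jaw":1},{"x":0,"y":0,"z":0,"turn":0,"jaw":1},{"x":0,"y":0,"z":0,"turn":0,"jaw":1}]'
python3 - <<'E'
from h import *
im=get_image("wrist"); np.savez("we.npz",**im); s=r.get_state(); t=s["tcp_pos"]; print(t,s["orientation"])
D=np.where(im["depth"]>0,im["depth"],np.nan); f=301;M=im["camera_from_world"]
uu,vv=np.meshgrid(np.arange(512),np.arange(384)); C=np.stack([(uu-im["cx"])/f*D,-(vv-im["cy"])/f*D,-D],-1); W=(C-M[:3,3])@M[:3,:3]
zt=t[2]-10+5; h=cv2.cvtColor(im["frame"],cv2.COLOR_RGB2HSV)
hole=max(cv2.findContours(((abs(W[...,2]-zt)>8)&(abs(uu-256)<22)&(vv>225)&(vv<300)).astype(np.uint8),1,2)[0],key=cv2.contourArea)
k=((abs(W[...,2]-zt)<4)&(abs(uu-256)<55)&(vv>200)&(h[...,1]<70)&(h[...,2]>90)).astype(np.uint8)
cs,hi=cv2.findContours(k,cv2.RETR_CCOMP,cv2.CHAIN_APPROX_NONE)
o=max(cs,key=cv2.contourArea); e=cv2.fitEllipse(cv2.convexHull(o)); print("outer",e,ray(im,*e[0],zt).round(1))
hs=[c for c,q in zip(cs,hi[0]) if q[3]>=0]; print(len(hs))
if hs:
    c=max(hs,key=cv2.contourArea); b=cv2.boxPoints(cv2.minAreaRect(c)); w=np.array([ray(im,*q,zt)[:2] for q in b]); a=np.roll(w,-1,0)-w
    print(w.mean(0),np.hypot(*a.T).round(1),(np.degrees(np.arctan2(a[:,1],a[:,0]))%90).round(1))
E
```

```text
clock: 23.6
tcp_pos: [569.0, -306.1, 159.7]
orientation: [-3.141, -0.002, 2.356]
force: [0.0, -0.1, -1.5]
finger_gap: 0.449
gripper_force: 60.6
clock: 24.6
tcp_pos: [542.0, 149.2, 158.5]
orientation: [-3.141, -0.001, 2.356]
force: [2.1, 0.2, -0.8]
finger_gap: 0.454
gripper_force: 60.6
clock: 25.6
tcp_pos: [539.5, 203.6, 158.9]
orientation: [-3.141, -0.001, 2.953]
force: [-0.5, 0.1, -0.9]
finger_gap: 0.45
gripper_force: 60.6
[539.5723486  203.73646642 159.0380301 ] [-3.14133726e+00 -4.20815408e-04  2.95365214e+00]
outer ((255.6611328125, 249.5424041748047), (78.54041290283203, 81.73751068115234), 93.2577133178711) [539.7 203.9 154. ]
19
[540.62542878 203.73654093] [14.1 14.  14.5 14.2] [10.2  7.6 10.7  6.2]
```

```bash
python3 -m handwheel '[{"x":0,"y":0,"z":0.4,"turn":0,"jaw":1},{"x":0,"y":0,"z":0.4,"turn":0,"jaw":1},{"x":0,"y":0,"z":0.06,"turn":0,"jaw":1},{"x":0,"y":0,"z":0.06,"turn":0,"jaw":1},{"x":0,"y":0,"z":0.03,"turn":0,"jaw":1},{"x":0,"y":0,"z":0,"turn":0,"jaw":1}]'
python3 -m handwheel '[{"x":0,"y":0,"z":0.03,"turn":0,"jaw":1},{"x":0,"y":0,"z":0.03,"turn":0,"jaw":1},{"x":0,"y":0,"z":0,"turn":0,"jaw":1}]'
```

```text
clock: 26.4
tcp_pos: [540.0, 204.2, 112.2]
orientation: [3.141, 0.001, 2.956]
force: [-0.4, 0.2, -0.0]
finger_gap: 0.451
gripper_force: 60.6
clock: 26.78
tcp_pos: [539.7, 204.1, 109.2]
orientation: [-3.141, -0.0, 2.956]
force: [-1.7, -1.0, 4.6]
finger_gap: 0.449
gripper_force: 60.9
```

```bash
python3 -m handwheel '[{"x":0,"y":0,"z":0.03,"turn":0,"jaw":1},{"x":0,"y":0,"z":0.02,"turn":0,"jaw":1},{"x":0,"y":0,"z":0,"turn":0,"jaw":1}]'; python3 -c "
from workcell import r;s=r.get_state();print(s['tcp_pos'],s['force'],s['wrist_torque'])"
```

```text
clock: 27.15
tcp_pos: [539.8, 204.0, 107.9]
orientation: [-3.141, -0.0, 2.956]
force: [-6.0, -2.8, 11.0]
finger_gap: 0.444
gripper_force: 61.5
[539.84841591 203.96305591 107.89664186] [-6.02898996 -2.79983894 11.03561729] [-0.50200209  1.0489342  -0.02438658]
```

```bash
python3 -m handwheel '[{"x":0.012,"y":-0.006,"z":0,"turn":0,"jaw":1},{"x":0,"y":0,"z":0,"turn":0,"jaw":1}]';python3 -m handwheel '[{"x":0,"y":0,"z":0,"turn":-0.05,"jaw":1},{"x":0,"y":0,"z":0,"turn":0,"jaw":1}]';python3 -m handwheel '[{"x":0,"y":0,"z":0,"turn":0.05,"jaw":1},{"x":0,"y":0,"z":0,"turn":0.05,"jaw":1},{"x":0,"y":0,"z":0,"turn":0,"jaw":1}]'; python3 -c "
from workcell import r;s=r.get_state();print(s['tcp_pos'],s['force'],s['wrist_torque'])"
```

```text
clock: 27.4
tcp_pos: [539.7, 203.9, 107.9]
orientation: [-3.142, 0.001, 2.956]
force: [-4.8, -1.0, 10.9]
finger_gap: 0.449
gripper_force: 61.4
clock: 27.65
tcp_pos: [539.1, 203.7, 106.2]
orientation: [-3.141, 0.0, 3.005]
force: [-0.7, -1.7, 1.6]
finger_gap: 0.451
gripper_force: 60.7
clock: 28.02
tcp_pos: [538.9, 203.6, 105.9]
orientation: [-3.141, -0.0, 2.906]
force: [-0.6, -2.6, 0.3]
finger_gap: 0.445
gripper_force: 60.7
[538.92520455 203.58276735 105.94552549] [-0.56428409 -2.6412803   0.25026814] [-0.5269415   0.08628982  0.01066482]
```

```bash
python3 -m handwheel '[{"x":0,"y":-0.008,"z":0,"turn":-0.06,"jaw":1},{"x":0,"y":0,"z":0.05,"turn":0,"jaw":1},{"x":0,"y":0,"z":0.04,"turn":0,"jaw":1},{"x":0,"y":0,"z":0,"turn":0,"jaw":1}]'; python3 -c "
from workcell import r;s=r.get_state();print(s['tcp_pos'],s['force'],s['wrist_torque'])"
```

```text
clock: 28.52
tcp_pos: [538.9, 203.6, 101.4]
orientation: [3.142, -0.0, 2.965]
force: [1.5, -1.8, -1.1]
finger_gap: 0.449
gripper_force: 60.6
[538.8580512  203.58918412 101.41241326] [ 1.45115405 -1.76212875 -1.05375148] [-0.22676468 -0.0892774  -0.0086694 ]
```

```bash
python3 -m handwheel '[{"x":-0.005,"y":-0.005,"z":0.04,"turn":0,"jaw":1},{"x":0,"y":0,"z":0.04,"turn":0,"jaw":1},{"x":0,"y":0,"z":0,"turn":0,"jaw":1}]';python3 -m handwheel '[{"x":0,"y":0,"z":0.04,"turn":0,"jaw":1},{"x":0,"y":0,"z":0.02,"turn":0,"jaw":1},{"x":0,"y":0,"z":0,"turn":0,"jaw":1}]'
```

```text
clock: 28.9
tcp_pos: [539.0, 203.4, 97.7]
orientation: [3.141, -0.0, 2.966]
force: [-0.7, -0.8, 1.5]
finger_gap: 0.446
gripper_force: 60.8
clock: 29.28
tcp_pos: [539.2, 203.4, 95.3]
orientation: [3.142, -0.0, 2.966]
force: [-2.6, -1.5, 4.7]
finger_gap: 0.449
gripper_force: 61.1
```

```bash
python3 -m handwheel '[{"x":0,"y":0,"z":0.03,"turn":0,"jaw":1},{"x":0,"y":0,"z":0.03,"turn":0,"jaw":1},{"x":0,"y":0,"z":0,"turn":0,"jaw":1}]';python3 -m handwheel '[{"x":0,"y":0,"z":0.04,"turn":0,"jaw":1},{"x":0,"y":0,"z":0.02,"turn":0,"jaw":1},{"x":0,"y":0,"z":0,"turn":0,"jaw":1}]'
```

```text
clock: 29.65
tcp_pos: [539.2, 203.4, 92.6]
orientation: [3.142, -0.0, 2.966]
force: [-3.3, -0.7, 7.7]
finger_gap: 0.445
gripper_force: 61.2
clock: 30.02
tcp_pos: [539.1, 203.4, 88.9]
orientation: [3.141, -0.0, 2.966]
force: [-2.4, -0.4, 4.4]
finger_gap: 0.448
gripper_force: 61.0
```

```bash
python3 -m handwheel '[{"x":0,"y":0,"z":0.04,"turn":0,"jaw":1},{"x":0,"y":0,"z":0.02,"turn":0,"jaw":1},{"x":0,"y":0,"z":0,"turn":0,"jaw":1}]';python3 -m handwheel '[{"x":0,"y":0,"z":0.04,"turn":0,"jaw":1},{"x":0,"y":0,"z":0,"turn":0,"jaw":1}]';python3 -m handwheel '[{"x":0,"y":0,"z":0.02,"turn":0,"jaw":1},{"x":0,"y":0,"z":0,"turn":0,"jaw":1}]'
```

```text
clock: 30.4
tcp_pos: [539.0, 203.3, 85.2]
orientation: [3.141, 0.0, 2.966]
force: [-0.9, -0.5, -0.6]
finger_gap: 0.45
gripper_force: 60.7
clock: 30.65
tcp_pos: [539.1, 203.3, 83.8]
orientation: [-3.142, -0.0, 2.966]
force: [-2.4, 0.2, 3.6]
finger_gap: 0.45
gripper_force: 60.9
clock: 30.9
tcp_pos: [539.2, 203.3, 83.7]
orientation: [-3.141, -0.0, 2.966]
force: [-5.3, -0.6, 9.2]
finger_gap: 0.449
gripper_force: 61.4
```

```bash
python3 -m handwheel '[{"x":0,"y":0,"z":0.02,"turn":0,"jaw":1},{"x":0,"y":0,"z":0.01,"turn":0,"jaw":1},{"x":0,"y":0,"z":0,"turn":0,"jaw":1}]';python3 -m handwheel '[{"x":0,"y":0,"z":-0.03,"turn":0,"jaw":1},{"x":0,"y":0,"z":0,"turn":0,"jaw":-0.3},{"x":0,"y":0,"z":0,"turn":0,"jaw":-0.3},{"x":0,"y":0,"z":0,"turn":0,"jaw":-0.3},{"x":0,"y":0,"z":-0.5,"turn":0,"jaw":-0.3},{"x":0,"y":0,"z":-0.9,"turn":0,"jaw":-0.3},{"x":0,"y":0,"z":-0.5,"turn":0,"jaw":-0.3},{"x":0,"y":0,"z":0,"turn":0,"jaw":-0.3}]'
python3 -m handwheel '[{"x":0,"y":0,"z":0,"turn":0,"jaw":-0.3},{"x":0,"y":0,"z":0,"turn":0,"jaw":-0.3}]'
python3 - <<'E'
from h import *
im=get_image("wrist"); np.savez("wf.npz",**im); save(im,"wf",(200,140,320,250),5); print(r.get_state()["tcp_pos"])
D=im["depth"]; f=301;M=im["camera_from_world"]; uu,vv=np.meshgrid(np.arange(512),np.arange(384)); C=np.stack([(uu-im["cx"])/f*D,-(vv-im["cy"])/f*D,-D],-1); W=(C-M[:3,3])@M[:3,:3]
rr=np.hypot(W[...,0]-540,W[...,1]-204); m=(rr>13)&(rr<19)&(W[...,2]>50); print("washer top z",np.percentile(W[m][:,2],[5,25,50,75,95]).round(1),m.sum())
E
```

```text
clock: 31.28
tcp_pos: [539.3, 203.4, 83.6]
orientation: [-3.141, -0.001, 2.966]
force: [-8.7, -2.4, 17.2]
finger_gap: 0.449
gripper_force: 62.1
clock: 32.28
tcp_pos: [540.7, 203.5, 180.0]
orientation: [3.14, 0.005, 2.966]
force: [1.1, -0.1, -0.3]
finger_gap: 0.651
gripper_force: 0.0
clock: 32.52
tcp_pos: [538.1, 203.1, 175.8]
orientation: [-3.14, -0.003, 2.966]
force: [-1.7, -0.2, 0.4]
finger_gap: 0.655
gripper_force: 0.0
[538.24391496 203.11555003 176.0151967 ]
washer top z [ 77.9 238.6 245.3 250.2 254.3] 5009
```

View pics/wf.png

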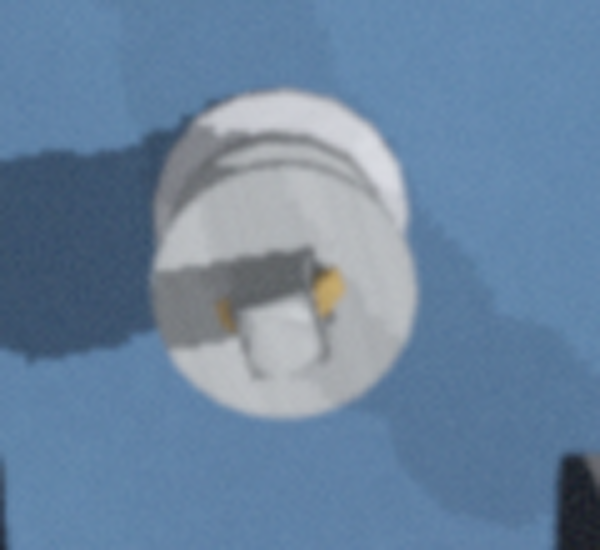

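The washer is down flat around the square, with a brass catch showing above it on each side at crop (227,315) and (329,290). I'll check its height, then hand in.

```bash
python3 - <<'E'
from h import *
im=np.load("wf.npz"); D=im["depth"]; f=301;M=im["camera_from_world"]
for x,y in((200,250),(360,230),(290,200),(200,370),(360,350),(285,405)):
    u,v=200+x//5,140+y//5; d=float(D[v,u]); print((M[:3,:3].T@(np.array([(u-im["cx"])/f*d,-(v-im["cy"])/f*d,-d])-M[:3,3])).round(1))
E
python3 -m handwheel '[{"x":0,"y":0,"z":-0.5,"turn":0,"jaw":-0.3},{"x":0,"y":0,"z":0,"turn":0,"jaw":-0.3},{"x":0,"y":0,"z":0,"turn":0,"jaw":-0.3}]'
```

```text
[532.  191.8  77. ]
[533.1 217.4  77.5]
[526.3 207.4  77.5]
[551.3 188.2  78.9]
[552.7 214.2  78.3]
[560.  200.6  78.1]
clock: 32.95
tcp_pos: [538.7, 203.2, 201.6]
orientation: [-3.141, -0.001, 2.966]
force: [-0.1, 0.1, 0.3]
finger_gap: 0.647
gripper_force: 0.0
```

```bash
python3 -c "
from workcell import r; print(r.finish_job())"
```

```text
the job is handed in; nothing more can be done
None
```

The hub is back together (bearing, spacer, then washer) with both spring catches visible out above the washer; the highest force I read while pressing was about 20 N, the gripper is clear, and the job was handed in at about 33 s with no verdict returned.

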